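Switch on under the guard hood

TASK

Two switch boxes with hinged guard hoods stand on the bench. On the box with the wide hood, lift the hood by the peg on its side until it stands open, push the toggle beneath it right over to the peg's side, then lower the hood fully shut again. Leave the hood of the narrow box shut.

Things in the scene. Friction and masses are not known exactly. Their poses are not given: they have to be found in the camera images.
- wide_box: The wide switch box, fixed to the bench: grey, 120 (x) x 130 (y) x 50 mm high, a bare aluminium hood of 104 x 120 mm on it (top at z = 101 mm when shut). Origin: centre of the underside. +x points to the hood's hinge (away from the robot, turned up to 17 degrees), +y to the left, z up. Under the hood is a flat deck at z = 50 mm with the toggle at its middle (x = y = 0).
- wide_peg (a point): Grip point on the wide hood's lifting peg, a round steel bar of 10 mm diameter that sticks out level from the hood's right (-y) side, along the box's y. The point is on the bar's centre line, 32 mm from the hood's side and 20 mm from the black end knob (18 mm diameter). Shut: at (-36, -92, 75) mm in the box's frame. It moves with the hood; being round, the bar can turn in the fingers.
- wide_hood (a joint): Angle of the wide hood: 0 shut, growing as its front edge lifts, 1.75 rad fully open (just past upright, clear of the deck). Its hinge axis runs along the box's y at x = 56, z = 53 mm in the box's frame; with the hood shut the peg is 92 mm nearer the robot than the axis and 22 mm higher. A stiff hinge: it stays at any angle where it is left; about 2 N at the peg moves it.
- wide_toggle (a joint): Lean of the toggle lever under the wide hood: 0 upright, negative to the box's +y (off, as it starts), positive to -y, the peg's side (on); stops at -0.5 and 0.5 rad. A steel bat 8 mm thick with a ball tip of 12 mm diameter; pivot at (0, 0, 52) mm in the box's frame, ball centre 36 mm from it. It stays where it is left; about 1 N at the tip moves it.
- narrow_hood (a joint): Angle of the hood of the other, narrow switch box (box 74 mm wide, hood 64 mm wide, otherwise the same make, its peg also on the right): 0 shut. It is to stay shut.

How it is judged:
On the way, in this order (a step that is already met when the one before it is completed fails the run):
1. the wide box's hood is lifted open (more than 1.2 rad) (value of joint wide_hood above 1.2 rad), for 0.2 s.
2. the toggle is pushed over to the peg's side (more than 0.2 rad past upright) while the hood is open (value of joint wide_toggle above 0.2 rad and value of joint wide_hood above 1 rad), for 0.2 s.
At the end, for the whole second after the job is handed in: The wide box's hood is down again (within 0.17 rad, 10 degrees, of shut) and at rest, its toggle leans to the peg's side by more than 0.2 rad, and the narrow box's hood is shut (within 0.17 rad) (value of joint each of wide_hood, narrow_hood below 0.17 rad and value of joint wide_toggle above 0.2 rad and velocity of joint wide_hood between -0.1 and 0.1 rad/s); the robot touches nothing.
It fails at once if the narrow box's hood is opened (more than 0.25 rad) (value of joint narrow_hood above 0.25 rad).
It also fails if it takes over 64 s, if anything falls off the work surface, if the arm or the gripper's body presses on something with over 40 N, if the wrist force passes 120 N, or if a joint passes its speed limit or range.

ROBOT

A 6-joint arm with a two-finger parallel gripper is mounted at the origin on a cart in front of the work surface, level with it; the furniture and walls round the work are solid. World frame = base frame: x ahead of the robot, y to its left, z up, the work surface at z = 0. Lengths are in m, angles in rad, forces in N, time in s.
With the tool pointing down it reaches from about 0.325 to 0.775 m from the base axis. Payload 5.5 kg.
Tool frame: the origin (TCP) lies between the finger pads; the fingertips stand 8 mm ahead of it and the grasp point (between the pads) lies 11 mm behind it (tcp_to_tips is the distance from the TCP to the fingertips, in m); z points along the fingers, y is the line along which they close (so a half turn about z gives the same grasp; the last joint's range is limited). The gripper opens to 88 mm and grips with 3 to 60 N. Pads are 20 mm wide; open, the fingers measure 115 mm over their backs; the gripper's body (75 mm by 178 mm) begins 61 mm behind the grasp point.
Start: joints at [1.236, 0.091, 1.231, -0, 1.82, -0.057], TCP at [0.165, 0.577, 0.231] pointing down, gripper open.
Joint ranges: [-2.87, 2.87], [-0.86, 2.18], [0.17, 2.46], [-1.51, 4.65], [0.06, 2.69], [-2.65, 2.65]. Speed limits (rad/s): [2.57, 2.57, 3.01, 3.14, 3.14, 3.14].

INTERFACE

Orientations are given as a unit quaternion [w, x, y, z].
In Python, from bench import * gives the robot as it stands. Calls block until the motion is done:
- move_to(position, orientation): joint-space move of the TCP to a pose.
- move_l(position, speed=0.15, orientation=None): straight line of the TCP; orientation=None keeps the orientation; speed is the mean speed in m/s.
- movej(angles): joint-space move.
- gripper_open() and close(): open the fingers fully, or close them until they stop; the grip force is fixed at half the most.
- hold(seconds).
- inverse_kinematics(position, orientation): joint angles nearest the present ones, or None.
- state(): the state.
- get_image(name): name is "scene" or "top" or "wrist"; returns a dict with "frame" (420x560x3 uint8, blue, green, red), "depth" (420x560 float32, m along the optical axis (not along the pixel's ray), 0 where there is no reading), "camera_matrix" (3x3 intrinsics, pixels), "k1" (the pictures are not rectified: a ray, as slopes to the right and down, at radius r is drawn at 1 + k1 r^2 times it, then the intrinsics apply), "view" (4x4, takes a point from world to camera coordinates). Camera axes: x right, y up, looking along -z (the intrinsics and any distortion apply to the point x, -y, -z); pixel columns grow to the right and rows downward; lengths in m; the calibration is good to about 2 mm. A picture is of the moment at which its call begins.
A pose or a line that the arm cannot do raises IKError and nothing moves.
- job_done(): hands the job in; it is judged then, once.
The state is a dict: "time": time; "joint_pos": joint angles; "dq": joint speeds; "joint_torque": joint torques, N m; "ee_pos": TCP position; "ee_rot": TCP orientation; "ft_force": force on the tool from outside, world axes, zero at the start; "moment": the same for the moment, N m; "finger_gap": finger opening in m; "finger_force": force on a finger pad.
Only numpy, scipy, OpenCV 4.12 (cv2) and the standard library are available. Lean on these libraries where they do the work, as an engineer would, in place of code of your own. Each camera call takes 0.05 s, during which the arm holds its last target. There are 200 camera calls.

## Working session

There is one attempt and no reset: what is moved stays moved. The work goes in short steps, each a Python script; the robot and the scene stay as the last script left them, time stands still between calls to the robot, and variables do not carry over. Pictures are saved under pics/ and viewed, at most 10 in all, crops included, and the job is handed in when it is done.

```bash
mkdir -p pics; ls
python3 - <<'E'
from bench import *
import cv2,numpy as np
for n in ("scene","top"):
    d=get_image(n); cv2.imwrite(f"pics/{n}0.png",d["frame"]); np.savez(f"{n}0.npz",**d); print(n,d["camera_matrix"],d["k1"],d["view"])
s=state();print(s["time"],s["ee_pos"],s["ee_rot"])
E
```

```text
pics
scene [[454.16578268   0.         281.29594602]
 [  0.         454.16578268 208.78351907]
 [  0.           0.           1.        ]] -0.08260842729108549 [[ 0.73039903 -0.68298069  0.00739122 -0.48658356]
 [ 0.46177197  0.50174784  0.73144771 -0.23667158]
 [-0.50327319 -0.53083564  0.68185747 -0.86572989]
 [ 0.          0.          0.          1.        ]]
top [[484.25489463   0.         287.67186566]
 [  0.         484.25489463 209.23591206]
 [  0.           0.           1.        ]] -0.13237506035884597 [[ 0.11371811 -0.99350787  0.00320916 -0.1764475 ]
 [ 0.97144048  0.11186818  0.209258   -0.53700486]
 [-0.20825848 -0.02067892  0.9778552  -0.89540378]
 [ 0.          0.          0.          1.        ]]
0.1 [0.1644552  0.5767565  0.22963654] [-1.66009363e-04  1.38445863e-01  9.90369624e-01 -8.50124073e-04]
```

View pics/scene0.png

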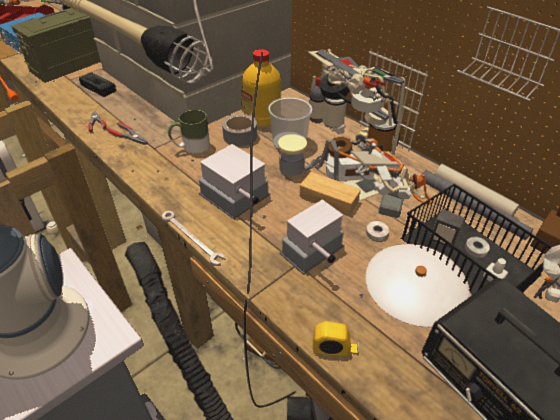

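View pics/top0.png

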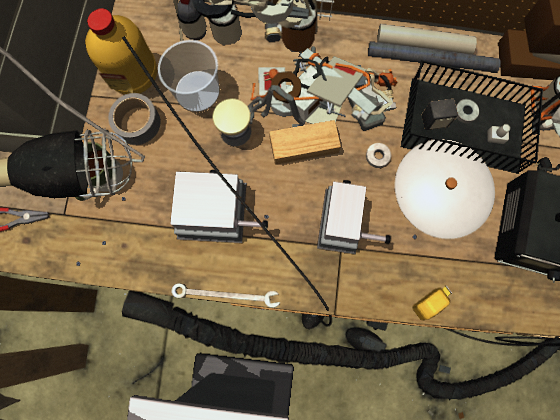

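The wide box is the left one: its hood spans about (172–242, 172–238) in the top view, with the peg at about (255,224). A dark cord crosses near it, so I'll measure that too.

```bash
cat > h.py <<'E'
import numpy as np,cv2
def cloud(d):
    K=d["camera_matrix"];k=float(d["k1"]);V=d["view"]
    v,u=np.mgrid[0:420,0:560].astype(float)
    p=np.stack([u.ravel(),v.ravel()],1)[:,None]
    n=cv2.undistortPoints(p,K,np.array([k,0,0,0.]))[:,0]
    z=d["depth"].ravel().astype(float)
    c=np.stack([n[:,0]*z,-n[:,1]*z,-z],1)
    P=(c-V[:3,3])@V[:3,:3]; P[z==0]=np.nan
    return P.reshape(420,560,3)
E
python3 - <<'E'
from h import *
for n,roi in (("top",(140,270,160,290)),("scene",(130,230,185,285))):
    d=dict(np.load(n+"0.npz")); P=cloud(d)
    r0,r1,c0,c1=roi
    Q=P[r0:r1,c0:c1]; m=(abs(Q[...,2]-.101)<.006)
    q=Q[m]; print(n,len(q),np.median(q[:,2]))
    # connected largest
    nl,L,st,_=cv2.connectedComponentsWithStats(m.astype(np.uint8)); i=1+np.argmax(st[1:,4]); q=Q[L==i]
    (c,s,a)=cv2.minAreaRect((q[:,:2]*1000).astype(np.float32)); print("hood",c,s,a,q[:,2].mean(), st[i])
    if n=="top":
        for u,v in [(245,222),(250,223),(255,224),(260,225),(265,226),(268,230),(240,215)]: print("peg",u,v,P[v,u].round(4))
        for u,v in [(220,160),(230,172),(237,180),(250,206),(256,212),(270,230),(290,262),(310,290),(180,107),(150,70)]:
            w=P[v-3:v+4,u-3:u+4].reshape(-1,3); print("cord",u,v,w[np.nanargmax(w[:,2])].round(3))
    else:
        for u,v in [(261,70),(259,100),(256,150),(253,200),(250,250),(248,300),(246,350)]:
            w=d["depth"][v-3:v+4,u-5:u+6]; j=np.unravel_index(np.argmin(np.where(w>0,w,9)),w.shape); print("cord",u,v,P[v-3+j[0],u-5+j[1]].round(3),w.max())
E
```

```text
top 3361 0.10119308411873525
hood (545.8443603515625, 45.35528564453125) (105.2947769165039, 120.77630615234375) 3.036618232727051 0.10113448220889244 [  10   31   66   58 3159]
peg 245 222 [ 0.5145 -0.0365  0.081 ]
peg 250 223 [ 0.5131 -0.0466  0.084 ]
peg 255 224 [ 0.5126 -0.0561  0.0824]
peg 260 225 [ 0.5066 -0.0681  0.1125]
peg 265 226 [ 0.5108 -0.0755  0.0832]
peg 268 230 [ 0.5171 -0.0775  0.0021]
peg 240 215 [ 0.5342 -0.0206  0.0424]
cord 220 160 [0.659 0.048 0.003]
cord 230 172 [0.597 0.001 0.104]
cord 237 180 [ 0.588 -0.012  0.106]
cord 250 206 [ 0.533 -0.042  0.135]
cord 256 212 [ 0.523 -0.054  0.126]
cord 270 230 [ 0.5   -0.082  0.107]
cord 290 262 [ 0.454 -0.126  0.075]
cord 310 290 [ 0.409 -0.18   0.043]
cord 180 107 [0.761 0.134 0.037]
cord 150 70 [0.724 0.149 0.242]
scene 1398 0.10130497338737574
hood (545.9794921875, 47.05376434326172) (106.7525634765625, 124.60640716552734) 3.4242756366729736 0.10117270607420513 [  15   14   50   42 1244]
cord 261 70 [0.72  0.147 0.239] 1.3002026
cord 259 100 [0.653 0.082 0.206] 1.3381102
cord 256 150 [ 0.561 -0.01   0.154] 1.3195331
cord 253 200 [ 0.487 -0.093  0.1  ] 1.1433195
cord 250 250 [ 0.42  -0.17   0.048] 1.0339499
cord 248 300 [ 0.361 -0.243  0.001] 0.9812181
cord 246 350 [ 0.337 -0.234 -0.155] 1.8429738
```

```bash
python3 -c "
import cv2
a=cv2.imread('pics/top0.png')[150:270,150:310];b=cv2.imread('pics/scene0.png')[130:230,180:300]
cv2.imwrite('pics/crop0.png',cv2.resize(a,None,fx=5,fy=5,interpolation=2))"
```

```text
(no output)
```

View pics/crop0.png

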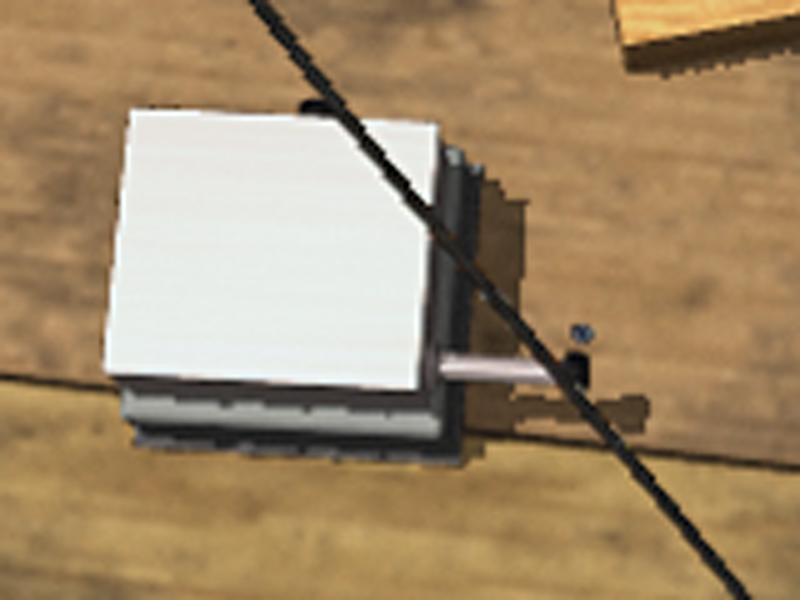

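Run:
```python
from h import *
from bench import inverse_kinematics,state
d=dict(np.load("top0.npz"));P=cloud(d);q=P.reshape(-1,3)
d2=dict(np.load("scene0.npz"));q2=cloud(d2).reshape(-1,3)
A=np.vstack([q,q2]);A=A[~np.isnan(A).any(1)]
print("heights max per (x,y) 0.1 cells")
for x in np.arange(.3,.8,.1): print(round(x,1),[ (lambda s:round(float(np.percentile(s,99)),2) if len(s)>5 else None)(A[(A[:,0]>x)&(A[:,0]<x+.1)&(A[:,1]>y)&(A[:,1]<y+.1)][:,2]) for y in np.arange(.6,-.35,-.1)])
for Q in (q,q2):
    m=(Q[:,2]>.065)&(Q[:,2]<.088)&(Q[:,1]<-.028)&(Q[:,1]>-.075)&(abs(Q[:,0]-.512)<.02); r=Q[m]; print("peg",len(r),np.polyfit(r[:,1],r[:,0],1), r.mean(0))
for deg in (46.5,-43.5,136.5):
    a=np.radians(deg); print(deg,inverse_kinematics([.511,-.05,.26],[0,np.cos(a),np.sin(a),0]))
```

```text
heights max per (x,y) 0.1 cells
0.3 [0.0, 0.0, 0.0, 0.0, 0.0, 0.0, 0.01, 0.01, 0.02, 0.01]
0.4 [0.01, 0.41, 0.41, 0.39, 0.39, 0.38, 0.1, 0.1, 0.09, 0.05]
0.5 [0.0, 0.0, 0.0, 0.1, 0.46, 0.44, 0.17, 0.15, 0.1, 0.1]
0.6 [0.33, 0.35, 0.37, 0.38, 0.5, 0.23, 0.21, 0.08, 0.05, 0.1]
0.7 [None, None, None, 0.36, 0.16, 0.26, 0.11, 0.11, 0.12, 0.11]
peg 109 [-0.11038177  0.50764592] [ 0.51303679 -0.04883839  0.0797094 ]
peg 59 [-0.08752301  0.50796529] [ 0.5122886  -0.04939631  0.07916463]
46.5 [-1.63805325e-01 -1.33423049e-01  1.39998546e+00 -4.44089210e-16
  1.87503024e+00 -2.16165203e-01]
-43.5 None
136.5 None
```

Run:
```python
from h import *
for n in ("top","scene"):
    q=cloud(dict(np.load(n+"0.npz"))).reshape(-1,3);q=q[~np.isnan(q).any(1)]
    print(n)
    for y in np.arange(.7,-.1,-.05):
        s=q[(q[:,1]>y-.05)&(q[:,1]<=y)&(q[:,2]>.14)&(q[:,0]<.68)]
        # exclude robot (x<0.3)
        s=s[s[:,0]>.25]
        if len(s)>5: print(round(y,2),len(s),"x",s[:,0].min().round(3),s[:,0].max().round(3),"z",s[:,2].min().round(3),s[:,2].max().round(3))
```

```text
top
0.5 14 x 0.629 0.632 z 0.141 0.163
0.45 264 x 0.629 0.632 z 0.14 0.245
0.4 1864 x 0.629 0.68 z 0.14 0.318
0.3 683 x 0.474 0.545 z 0.346 0.387
0.25 2480 x 0.471 0.617 z 0.295 0.502
0.2 2636 x 0.474 0.592 z 0.28 0.452
0.15 799 x 0.486 0.679 z 0.212 0.391
0.1 174 x 0.546 0.675 z 0.185 0.335
0.05 150 x 0.567 0.623 z 0.156 0.191
-0.0 73 x 0.542 0.573 z 0.14 0.159
scene
0.7 249 x 0.623 0.634 z 0.141 0.325
0.65 292 x 0.624 0.634 z 0.14 0.335
0.6 292 x 0.624 0.633 z 0.141 0.347
0.55 352 x 0.411 0.635 z 0.14 0.41
0.5 471 x 0.421 0.635 z 0.14 0.412
0.45 529 x 0.436 0.634 z 0.14 0.406
0.4 1224 x 0.45 0.68 z 0.14 0.395
0.35 267 x 0.463 0.507 z 0.345 0.386
0.3 225 x 0.473 0.545 z 0.326 0.386
0.25 953 x 0.469 0.569 z 0.293 0.391
0.2 1040 x 0.474 0.587 z 0.278 0.44
0.15 419 x 0.485 0.679 z 0.211 0.39
0.1 67 x 0.548 0.672 z 0.185 0.336
0.05 66 x 0.569 0.615 z 0.153 0.188
-0.0 44 x 0.545 0.57 z 0.14 0.16
```

Run:
```python
from bench import *
import cv2
d=get_image("wrist");cv2.imwrite("pics/w0.png",d["frame"]);import numpy as np
V=d["view"];print("cam pos",-V[:3,:3].T@V[:3,3],"look",-V[2,:3])
from h import cloud
q=cloud(d).reshape(-1,3);q=q[~np.isnan(q).any(1)];print(q.min(0),q.max(0))
```

```text
cam pos [0.08520949 0.60036962 0.38288734] look [ 0.28732681 -0.08331025 -0.95420265]
[-0.58854452 -0.89708026 -0.91242298] [0.81963398 1.6752613  0.33717514]
```

```bash
cat >> h.py <<'E'
PSI=np.radians(3.3); BOX=np.array([.544,.046,0.])   # refined later
from scipy.spatial.transform import Rotation as R
def w(x,y,z):  # box mm -> world m
    return BOX+R.from_euler('z',PSI).apply(np.array([x,y,z])/1000)
def quat(tilt=0.):  # tool down, fingers close along box x; tilt>0 leans body toward robot
    # tool y -> box x, tool x -> box y, tool z -> -z
    M=np.array([[0,1,0],[1,0,0],[0,0,-1.]])
    q=(R.from_euler('z',PSI)*R.from_euler('y',-tilt)*R.from_matrix(M)).as_quat()
    return [q[3],q[0],q[1],q[2]]
def peg(th):  # box mm
    c,s=np.cos(th),np.sin(th); return np.array([56-92*c+22*s,-92,53+92*s+22*c])
E
python3 - <<'E'
from h import *
from bench import *
q=cloud(dict(np.load("top0.npz"))).reshape(-1,3);q=np.vstack([q,cloud(dict(np.load("scene0.npz"))).reshape(-1,3)]);q=q[~np.isnan(q).any(1)]
for y in (.1,.12,.14,.16,.18):
    s=q[(abs(q[:,1]-y)<.01)&(q[:,2]>.2)&(q[:,0]<.62)]
    if len(s): print(y,len(s),s.min(0),s.max(0))
print(quat())
s=state();p=s["ee_pos"];r=np.hypot(p[0],p[1]);k=.37/r
move_l([p[0]*k,p[1]*k,.27],speed=.2)
j=list(state()["joint_pos"]);j[0]=-.2;j[5]=-.2;movej(j)
print(state()["ee_pos"],state()["time"])
t=w(*peg(0));t[2]=.24;print(t)
move_to(t,quat())
s=state();print(s["ee_pos"],s["time"],s["ft_force"])
d=get_image("wrist");cv2.imwrite("pics/w1.png",d["frame"]);np.savez("w1.npz",**d)
E
```

```text
0.1 101 [0.54326059 0.09542903 0.31507556] [0.55526282 0.10992852 0.34525346]
0.12 420 [0.49467586 0.11003882 0.29012738] [0.57144252 0.12997689 0.36851256]
0.14 685 [0.48488568 0.13000596 0.28262548] [0.58151834 0.14996805 0.39125206]
0.16 883 [0.48209502 0.15009574 0.27811017] [0.58290249 0.16998904 0.41359513]
0.18 1784 [0.4763446  0.17001618 0.28218138] [0.58548642 0.18998735 0.438647  ]
[np.float64(0.0), np.float64(0.6864531932478837), np.float64(0.7271739912014068), np.float64(0.0)]
[ 0.36830425 -0.03934382  0.26954227] 3.2083
[ 0.51335559 -0.04791975  0.24      ]
[ 0.51281739 -0.04717448  0.24000439] 3.85 [-0.0935511  -0.02926114 -0.66699758]
```

View pics/w1.png

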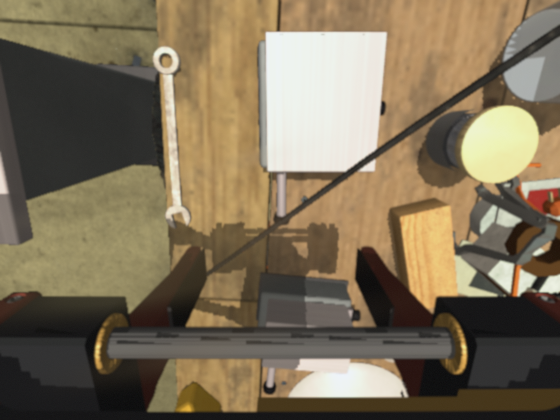

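Run:
```python
from h import *
Q=cloud(dict(np.load("w1.npz")));q=Q.reshape(-1,3)
m=np.abs(Q[...,2]-.101)<.004
nl,L,st,_=cv2.connectedComponentsWithStats(m.astype(np.uint8));i=1+np.argmax(st[1:,4]);print(st[i],cv2.minAreaRect((Q[L==i][:,:2]*1000).astype(np.float32)))
m=(q[:,2]>.066)&(q[:,2]<.086)&(q[:,1]<-.025)&(q[:,1]>-.075)&(abs(q[:,0]-.513)<.02);r=q[m];print(len(r),np.polyfit(r[:,1],r[:,0],1),r.mean(0),r[:,2].max())
m=(q[:,2]>.05)&(abs(q[:,0]-.515)<.03)&(q[:,1]<-.058)&(q[:,1]>-.11)&(q[:,2]<.095);r=q[m];print("knob",r.min(0),r.max(0))
```

```text
[  265    32   122   140 15680] ((546.2745361328125, 47.3424186706543), (104.57797241210938, 119.42803955078125), 3.4182403087615967)
402 [-0.02415378  0.51190899] [ 0.51309803 -0.04922754  0.07856047] 0.08333508261365735
knob [ 0.48541017 -0.09501674  0.07339742] [ 0.52367875 -0.0582047   0.09499519]
```

The peg runs (280,172)–(280,215) and the cord crosses above its knob. I'll descend in steps while watching the wrist force.

```bash
sed -i 's/^PSI=.*/PSI=np.radians(3.4); BOX=np.array([.5437,.0467,0.])/' h.py
python3 - <<'E'
from h import *
from bench import *
t=w(*peg(0))
for z in (.16,.13,.115,.1,.085,.064):
    move_l([t[0],t[1],z],speed=.08,orientation=quat())
    s=state();f=s["ft_force"];print(z,np.round(f,2),round(s["time"],2))
    if np.linalg.norm(f)>8: break
d=get_image("scene");cv2.imwrite("pics/s1.png",d["frame"][120:280,160:380].repeat(3,0).repeat(3,1))
E
```

```text
0.16 [-0.74  0.26  0.21] 5.05
0.13 [ 0.18 -0.15 -0.23] 5.58
0.115 [-0.71  0.57 -0.99] 5.91
0.1 [-0.26  0.01  0.38] 6.24
0.085 [-0.55  0.46  0.29] 6.58
0.064 [ 0.01  0.01 -0.18] 6.98
```

View pics/s1.png

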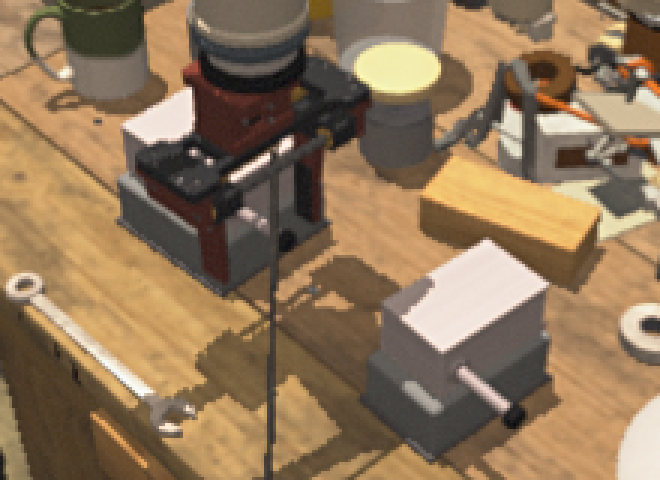

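The fingers straddle the peg at about (255,215). The cord passes through the gripper with no force, so it isn't solid. Next I'll grip and lift.

```bash
cat > arc.py <<'E'
from h import *
from bench import *
def arc(a,b,n,speed=.06):
    for th in np.linspace(a,b,n+1)[1:]:
        t=w(*peg(th)); t[2]-=.011
        move_l(t,speed=speed,orientation=quat())
        s=state();f=s["ft_force"]
        if np.linalg.norm(f)>30: print("FORCE",th,f);return False
    print("arc end",th,np.round(f,1),"gap",round(s["finger_gap"],4),"t",round(s["time"],2));return True
E
python3 - <<'E'
from arc import *
close();s=state();print(s["finger_gap"],s["ft_force"],s["time"])
if s["finger_gap"]<.008: raise SystemExit
if arc(0,.3,3) and arc(.3,1.62,11):
    d=get_image("top");cv2.imwrite("pics/t2.png",d["frame"][120:280,140:360].repeat(3,0).repeat(3,1))
E
```

```text
0.008952329022033396 [ 0.20154767  0.37225891 -1.00332025] 8.225
arc end 0.3 [-5.4  0.   2.7] gap 0.0089 t 9.15
arc end 1.62 [ 1.4 -3.3  3.4] gap 0.0093 t 12.91
```

View pics/t2.png

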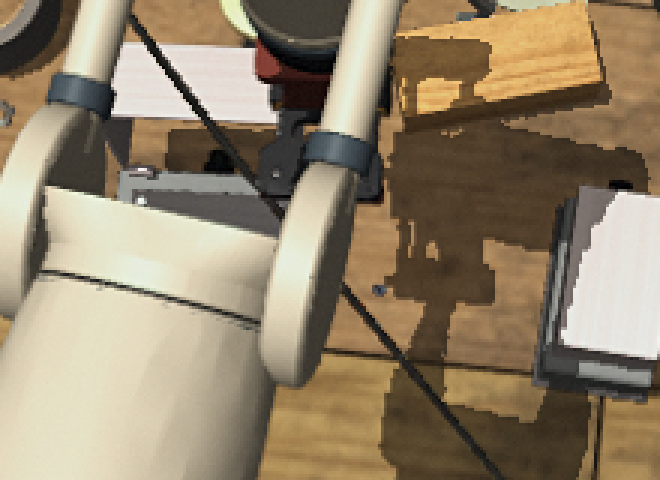

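Hood is open. Next I release and approach the toggle from the front, leaning the tool back towards the robot so it clears the lamp and the hood.

Run:
```python
from arc import *
T=np.radians(40);q=quat(T)
zt=R.from_quat([q[1],q[2],q[3],q[0]]).apply([0,0,1]);print("tool z",zt.round(2))
if zt[0]<0: raise SystemExit("sign")
tip=lambda x,y,z: w(x,y,z)-.008*zt
for p in [(-90,-60,150),(-70,40,120),(12,40,72),(12,-2,72)]: print(p,inverse_kinematics(tip(*p),q))
gripper_open()
t=np.array(state()["ee_pos"]);t[2]=.235;move_l(t,speed=.15)
t2=w(-40,-92,0);t2[2]=.235;move_l(t2,speed=.2)
print(state()["time"],state()["ft_force"])
close()
move_to(tip(-90,-60,150),q)
move_l(tip(-80,40,120),speed=.15)
s=state();print(s["time"],np.round(s["ft_force"],1),s["finger_gap"])
d=get_image("wrist");cv2.imwrite("pics/w3.png",d["frame"]);np.savez("w3.npz",**d)
```

```text
tool z [ 0.64  0.04 -0.77]
(-90, -60, 150) None
(-70, 40, 120) None
(12, 40, 72) [ 0.12026348 -0.62653528  2.23780122 -0.05287565  0.83380527  0.08224696]
(12, -2, 72) [-0.00573764 -0.64313531  2.24778636  0.0561349   0.84063663 -0.08734555]
15.825 [-0.6060864   0.05219783 -0.03224629]Traceback (most recent call last):
  File "<stdin>", line 12, in <module>
bench.IKError: the arm cannot take that pose within its joint ranges
```

Run:
```python
from arc import *
for z in (78,90):
  for x in (-80,-60,-40,-20,0,12):
    o=[]
    for T in (0,10,15,20,25,30,35,40,45):
        t=np.radians(T);q=quat(t);zt=R.from_quat([q[1],q[2],q[3],q[0]]).apply([0,0,1])
        j=inverse_kinematics(w(x,40,z)-.008*zt,q)
        fx=x-80*np.sin(t)+89*np.cos(t);fz=z+80*np.cos(t)+89*np.sin(t)
        o.append((T,round(543.7+fx-max(0,(290-fz))*np.tan(t))) if j is not None else (T,'-'))
    print(z,x,o)
print(state()["ee_pos"],state()["joint_pos"])
```

```text
78 -80 [(0, 553), (10, 517), (15, 499), (20, 481), (25, 463), (30, 444), (35, '-'), (40, '-'), (45, '-')]
78 -60 [(0, 573), (10, 537), (15, 519), (20, 501), (25, 483), (30, 464), (35, 444), (40, '-'), (45, '-')]
78 -40 [(0, 593), (10, 557), (15, 539), (20, 521), (25, 503), (30, 484), (35, 464), (40, 442), (45, '-')]
78 -20 [(0, 613), (10, 577), (15, 559), (20, 541), (25, 523), (30, 504), (35, 484), (40, 462), (45, 438)]
78 0 [(0, 633), (10, 597), (15, 579), (20, 561), (25, 543), (30, 524), (35, 504), (40, 482), (45, 458)]
78 12 [(0, 645), (10, 609), (15, 591), (20, 573), (25, 555), (30, 536), (35, 516), (40, 494), (45, 470)]
90 -80 [(0, 553), (10, 519), (15, 502), (20, 486), (25, 469), (30, 451), (35, '-'), (40, '-'), (45, '-')]
90 -60 [(0, 573), (10, 539), (15, 522), (20, 506), (25, 489), (30, 471), (35, 452), (40, '-'), (45, '-')]
90 -40 [(0, 593), (10, 559), (15, 542), (20, 526), (25, 509), (30, 491), (35, 472), (40, 452), (45, '-')]
90 -20 [(0, 613), (10, 579), (15, 562), (20, 546), (25, 529), (30, 511), (35, 492), (40, 472), (45, 450)]
90 0 [(0, 633), (10, 599), (15, 582), (20, 566), (25, 549), (30, 531), (35, 512), (40, 492), (45, 470)]
90 12 [(0, 645), (10, 611), (15, 594), (20, 578), (25, 561), (30, 543), (35, 524), (40, 504), (45, 482)]
[ 0.50922076 -0.0474934   0.23501645] [-1.59525482e-01 -1.46252117e-01  1.45598231e+00 -2.38796301e-06
  1.83182581e+00 -2.18892478e-01]
```

```bash
cat >> arc.py <<'E'
def tip(x,y,z,T,speed=.15):
    q=quat(np.radians(T));zt=R.from_quat([q[1],q[2],q[3],q[0]]).apply([0,0,1])
    move_l(w(x,y,z)-.008*zt,speed=speed,orientation=q)
    f=state()["ft_force"]
    if np.linalg.norm(f)>10: print("F",(x,y,z),np.round(f,1))
    return np.linalg.norm(f)
E
python3 - <<'E'
from arc import *
tip(-60,-80,150,20);tip(-70,-30,110,27);tip(-70,40,85,27);tip(-25,40,80,40)
s=state();print(s["time"],np.round(s["ft_force"],1),s["finger_gap"])
d=get_image("wrist");cv2.imwrite("pics/w3.png",d["frame"])
E
```

```text
19.525 [-0.5  0.2  0.7] 0.0003174159955751724
```

View pics/w3.png

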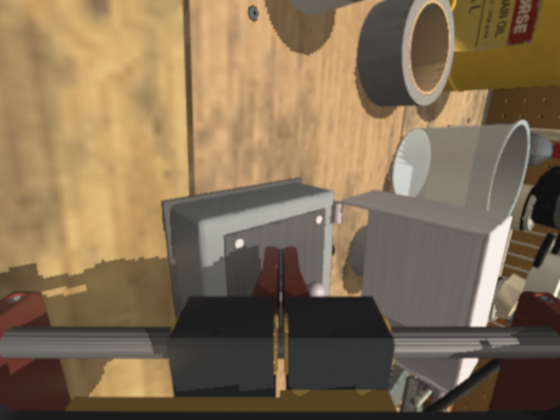

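The hood stands open at about (430,260), the fingertips are at (282,250), and the toggle ball at (318,290) is just ahead on the −y side, as planned. Next I push.

Run:
```python
from arc import *
if tip(12,40,72,40,.08)<10:
    for y in (32,24,16,8,2,-2,-4):
        if tip(12,y,72,40,.06)>10: break
    print(y,np.round(state()["ft_force"],1))
    tip(12,y+12,72,40,.1)
    tip(-30,y+12,80,40)
    tip(-70,y+12,110,27)
    d=get_image("wrist");cv2.imwrite("pics/w4.png",d["frame"])
print(state()["time"])
```

```text
F (12, -2, 72) [-2.7 21.4  1.3]
-2 [-2.7 21.4  1.3]
23.0667
```

View pics/w4.png

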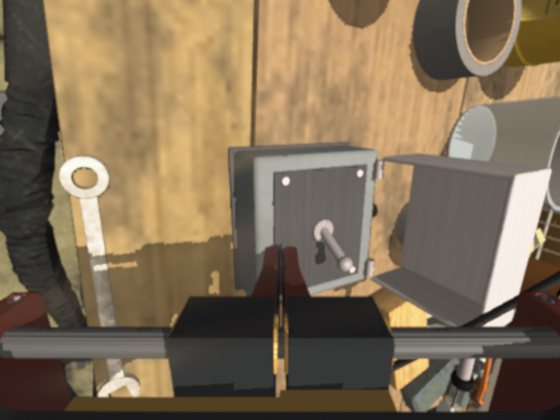

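The toggle now leans to −y: its base is at (322,230) and the ball at (348,268), and the 21 N reading suggests it is at its stop. Next I regrip the peg and lower the hood.

Run:
```python
from arc import *
tip(-60,-80,150,20)
t=w(-40,-92,235);move_l(t,speed=.2,orientation=quat())
gripper_open()
t=w(*peg(1.62));t[2]=.235;move_l(t,speed=.15)
t[2]=w(*peg(1.62))[2]-.011
move_l(t,speed=.08);f=state()["ft_force"];print(np.round(f,1))
if np.linalg.norm(f)>8: raise SystemExit
close();s=state();print("gap",s["finger_gap"],s["time"])
if s["finger_gap"]<.008: raise SystemExit("missed")
if arc(1.62,.15,13) and arc(.15,0.0,4,.03):
    gripper_open()
    t=w(*peg(0));t[2]=.24;move_l(t,speed=.12)
    move_l(w(-150,-92,260),speed=.2)
    hold(.3);s=state();print(s["time"],np.round(s["ft_force"],1))
    d=get_image("scene");cv2.imwrite("pics/s5.png",d["frame"][100:280,160:380].repeat(3,0).repeat(3,1))
    for n in ("top","scene"):
        Q=cloud(get_image(n)).reshape(-1,3);m=(abs(Q[:,0]-.546)<.045)&(abs(Q[:,1]-.05)<.05)&(Q[:,2]>.05)&(Q[:,2]<.13);r=Q[m]
        if len(r)>30:print(n,len(r),np.median(r[:,2]),np.linalg.lstsq(np.c_[r[:,:2],np.ones(len(r))],r[:,2],rcond=None)[0])
```

```text
[-0.2 -0.1 -0.9]
gap 0.008981373536114447 29.3917
arc end 0.15 [ 3.2  3.9 -1.8] gap 0.0092 t 33.62
arc end 0.0 [ 4.4  3.6 -0.6] gap 0.0093 t 34.68
38.5917 [-0.2 -0.   0.1]
top 777 0.10145177030793835 [-0.0036363   0.00112964  0.10346886]
scene 888 0.10178802861281383 [-0.00473314  0.00123921  0.10424873]
```

View pics/s5.png

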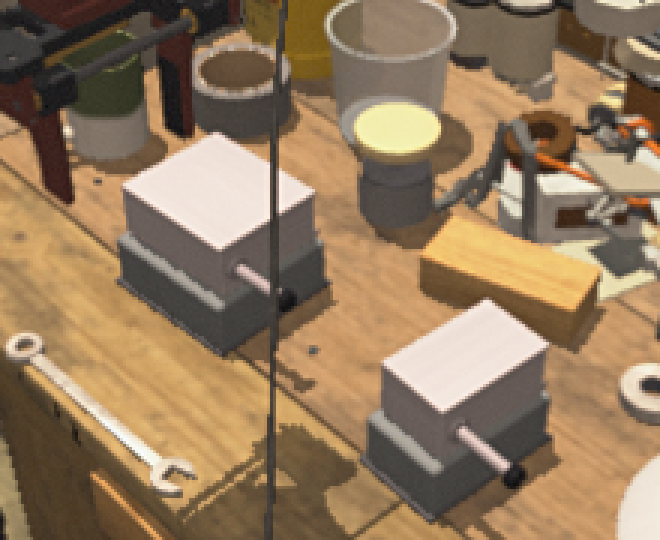

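Both hoods are shut: the wide one at (215,190) measures level at z ≈ 101 mm, the narrow one at (465,355) is untouched, and the gripper is clear.

```bash
python3 -c "
from bench import *
print(job_done())"
```

```text
the job is handed in; nothing more can be done
None
```

I lifted the wide hood open, pushed its toggle over to the peg's side and lowered the hood shut again; the narrow hood was never touched. I handed the job in at about 39 s, and no verdict was returned.

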